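# Fold the coffee scale and scoop, then shut their drawer

## Robot

A 6-joint arm with a two-finger parallel gripper is mounted at the origin on the work surface. World frame = base frame: x ahead of the robot, y to its left, z up, the work surface at z = 0. Lengths are in m, angles in rad, forces in N, time in s.
With the tool pointing down it reaches from about 0.25 to 0.775 m from the base axis. Payload 8.9 kg.
Tool frame: the origin (TCP) lies on the centre line of the jaws, within the pads' length; the fingertips stand 14 mm ahead of it and the grasp point (between the pads) lies 5 mm behind it; z points along the fingers, y is the line along which they close (so a half turn about z gives the same grasp; the last joint's range is limited). The gripper opens to 85 mm and grips with 20 to 120 N. Pads are 22 mm wide; open, the fingers measure 114 mm over their backs; the gripper's body (76 mm by 85 mm) begins 54 mm behind the grasp point. The pads swing forward as they close: fully open they stand 13 mm farther back than shut.
Start: joints at [1.203, 0.291, -0.153, 1.127, 0, 1.431], TCP at [0.119, 0.511, 0.245] pointing down, gripper open.
Joint ranges: [-2.52, 2.52], [-0.91, 1.74], [-1.3, 1.37], [-1.96, 2.02], [-1.52, 1.47], [-3.14, 3.14]. Speed limits (rad/s): [2.22, 2.22, 2.79, 3.14, 3.14, 3.14].

## Interface

Orientations are given as [roll, pitch, yaw] about the fixed x, y, z axes, in that order (R = Rz(yaw) Ry(pitch) Rx(roll)).
In Python, from bench import arm gives the robot as it stands.
- The arm moves only by the shell command python3 -m crank 'ROWS' [OPENING] [FORCE]. ROWS is JSON, a list of rows, each an object of numbers: "dx", "dy", "dz": the shift along the tool's x, y, z in m; "wx", "wy", "wz": the turn, a rotation vector about the tool's x, y, z in degrees. A call has 1 to 5 rows; each row shifts and turns the commanded pose from where the row before left it, along the tool's axes as they then stand; what a row does not reach is not made up. A row lasts 1/8 s, in which the tool goes at most 62.5 mm and 10.7 degrees, less where a joint would pass 70% of its speed; a pose out of reach is approached as far as the arm can. A call is refused whole if a number of a shift passes 0.0625 or a number of a turn 10.7, either way. A call with a gripper value outside its range is refused whole. OPENING is the opening, from 0 (shut) to 1 (fully open), set as the call begins (- or left out, the last holds). The fingers move at their own pace and stop on an object; FORCE is the grip in N (left out, the last holds). Time passes only in rows, so rows that do not move let the fingers close. It gives the time, the measured TCP pose, the force, the opening and the grip force at its end, in the units of the state.
- arm.read_state(): the state, without advancing time (a new reading comes with each control period).
- arm.grab_frame(name): name is "scene" or "top" or "wrist"; returns a dict with "pixels" (480x640x3 uint8, red, green, blue), "vfov" (degrees; the focal length in pixels is half the picture's height over the tangent of half this angle, whatever the lens; pixels are square), "cx", "cy" (the principal point, pixels), "rvec" (rotation vector, rad) and "tvec" (3), from world to camera coordinates, as OpenCV has them. Camera axes: x right, y down, z forward; pixel columns grow to the right and rows downward; lengths in m; the calibration is good to about 2 mm. A picture is of the moment at which its call begins. There is no depth.
- arm.hand_in(): hands the job in; it is judged then, once.
The state is a dict: "time": time; "joint_pos": joint angles; "dq": joint speeds; "joint_efforts": joint torques, N m; "position": TCP position; "tcp_rot": TCP orientation; "force": force on the tool from outside, world axes, zero at the start; "moment": the same for the moment, N m; "finger_gap": finger opening in m; "finger_force": force on a finger pad.
Only numpy, scipy, OpenCV 4.12 (cv2) and the standard library are available. Lean on these libraries where they do the work, as an engineer would, in place of code of your own. Each camera call takes 0.05 s, during which the arm holds its last target. There are 200 camera calls.

## Task

The organiser's upper drawer will not go in because the pocket scale's lid and the coffee scoop's handle are sticking up. With the drawer still out, fold both down flat where they lie, then slide the drawer gently (no slamming) until it is fully shut with both still folded and upright inside. Leave the cup, tumbler, cezve and canister where they are.

Things in the scene. Friction and masses are not known exactly. Their poses are not given: they have to be found in the camera images.
- organiser: light grey plastic organiser fixed on the counter, 260 deep x 180 wide x 132 high (mm). Origin: centre of its footprint on the counter; z up, -x its front, where the upper drawer stands out. The drawer shuts along +x. Roof's front edge at x = -130 mm; the opening is 50 clear above the drawer's inner floor. Lower drawer and top lid with button are dummies.
- drawer (a joint): slide of the upper drawer, m: 0 = right out, 0.22 = fully shut; about 1.5 N of drag, stays where left. Inside 160 wide, 240 long; floor top 74 above the counter, side walls' top 112 above the counter, 4 thick. A hinged thing that is not folded strikes the organiser's roof edge.
- drawer_front (a point): centre of the outer face of the drawer's front panel (176 wide, 6 thick, from 67 to 123 mm above the counter; this point is 95 above it). Axes as the organiser's: push along +x to shut the drawer. When shut it is at x = -132 mm in the organiser's frame.
- scale_hinge (a point): pocket coffee scale (black, 76 x 64 x 18 mm, about 0.25 kg) lying loose on the drawer floor: the middle of its hinge line, 21.5 above the drawer floor. Axes of the scale's base: z up, y along the hinge, +x from the hinge across the base (base from x = 0 to 76 mm, y +-32).
- scale_lid (a joint): hinge of the scale's blue flip lid, rad: 0 = folded flat on the base (lid top 24.5 mm above the drawer floor), pi/2 = upright, more = leaning back, stop at 1.95. Lid 76 long from the hinge, 64 wide, 6 thick, its mid-plane through the hinge line. Stiff hinge (0.025 N m): stays where left.
- scale_lid_tip (a point): middle of the free edge of the scale's blue lid, 76 mm from the hinge
- scoop_hinge (a point): folding coffee scoop (round steel bowl 60 mm across, 24 high, about 0.165 kg) lying loose on the drawer floor: the middle of its handle's hinge at the rim, 27 above the drawer floor. Axes of the bowl: z up, y along the hinge, +x from the hinge across the bowl (bowl centre at x = 34 mm, far rim at 64).
- scoop_handle (a joint): hinge of the scoop's red handle, rad: 0 = folded flat across the bowl (handle top 29.5 mm above the drawer floor), pi/2 = upright, more = leaning back, stop at 1.95. Handle 74 long from the hinge, 20 wide, 5 thick, mid-plane through the hinge line. Stiff hinge (0.013 N m): stays where left.
- scoop_handle_tip (a point): middle of the free end of the scoop's red handle, 74 mm from the hinge
- cup_mid (a point): yellow ceramic cup, 80 across at the rim, 80 high, upright on the counter; its centre, half-way up. Not to be disturbed.
- tumbler_mid (a point): clear glass tumbler, 72 across, 110 high, upright on the counter; its centre, half-way up. Not to be disturbed.
- cezve_mid (a point): steel cezve, 84 across, 72 high, with a bar handle reaching 155 from its axis along its own +x; the point on its axis 36 up. Not to be disturbed.
- canister_mid (a point): closed aluminium canister, 90 across, 140 high; its centre, half-way up. Not to be disturbed.
Things that resemble listed ones, but are neither listed nor needed, are in the scene too. Leave any orange or purple look-alike of the part that bears scoop_hinge alone.

How it is judged:
By the outcome, as a careful person would: the job done as asked, in the order asked, and still so for the second after the job is handed in, with the robot touching nothing.
It also fails if it takes over 54 s, if anything falls off the work surface, if the arm or the gripper's body presses on something with over 40 N, if the wrist force passes 120 N, or if a joint passes its speed limit or range.

## Working session

There is one attempt and no reset: what is moved stays moved. The work goes in short steps, Python scripts to look and compute and a shell command to move; the robot and the scene stay as the last step left them, time stands still between calls to the robot, and variables do not carry over. Pictures are saved under pics/ and viewed, at most 10 in all, crops included, and the job is handed in when it is done.

```bash
mkdir -p pics
cat > h.py <<'E'
import numpy as np,cv2
from bench import arm
def grab(n,f):
    d=arm.grab_frame(n); cv2.imwrite('pics/'+f+'.png',d['pixels'][:,:,::-1]); np.save('pics/'+f+'.npy',d,allow_pickle=True); return d
def load(f): return np.load('pics/'+f+'.npy',allow_pickle=True).item()
def ray(d,u,v):
    F=240/np.tan(np.radians(d['vfov'])/2); R=cv2.Rodrigues(np.array(d['rvec'],float))[0]
    t=np.array(d['tvec'],float).ravel(); r=R.T@np.array([(u-d['cx'])/F,(v-d['cy'])/F,1]); return -R.T@t, r/np.linalg.norm(r)
def onz(d,u,v,z):
    o,r=ray(d,u,v); return o+r*(z-o[2])/r[2]
def tri(*a): # (d,u,v)...
    A=np.zeros((3,3));b=np.zeros(3);L=[]
    for d,u,v in a:
        o,r=ray(d,u,v);P=np.eye(3)-np.outer(r,r);A+=P;b+=P@o;L.append((o,r))
    x=np.linalg.solve(A,b); return x.round(4),[round(float(np.linalg.norm(np.cross(x-o,r))),4) for o,r in L]
def proj(d,p):
    F=240/np.tan(np.radians(d['vfov'])/2); R=cv2.Rodrigues(np.array(d['rvec'],float))[0]
    c=R@np.array(p)+np.array(d['tvec'],float).ravel(); return (F*c[:2]/c[2]+[d['cx'],d['cy']]).round(0)
E
python3 - <<'E'
from h import *
a=grab('scene','s0');b=grab('top','t0')
for d in(a,b):print(d['vfov'],d['cx'],d['cy'],ray(d,320,240))
print(arm.read_state())
E
```

```text
49.182422808693794 321.7830602939384 239.68750303664638 (array([0.99158487, 0.36393141, 1.0635668 ]), array([-0.38858389, -0.31681717, -0.86523375]))
49.98351950479813 308.3961328496402 237.46560203961815 (array([0.43406178, 0.0184394 , 1.42163979]), array([ 0.07057726, -0.02474429, -0.99719936]))
{'time': 0.1, 'joint_pos': array([ 1.20268859e+00,  2.91209042e-01, -1.54036899e-01,  1.12668257e+00,
       -4.51947787e-05,  1.43147140e+00]), 'dq': array([-0.00015352,  0.00077717,  0.00171701,  0.00010778, -0.00039455,
        0.00096668]), 'joint_efforts': array([ 1.32386049e-03, -5.37976599e+01,  3.31919539e+01,  9.34075011e-03,
       -2.36480473e-04,  1.21138351e-05]), 'position': array([0.11895655, 0.51097218, 0.24480266]), 'tcp_rot': array([-3.14046517e+00, -1.12474629e-04,  2.91280980e+00]), 'force': array([-0.212836  ,  0.12024174, -0.51486961]), 'moment': array([-0.00296574,  0.02176412, -0.00433486]), 'finger_force': 0.0, 'finger_gap': 0.08558092940548019}
```

View pics/s0.png

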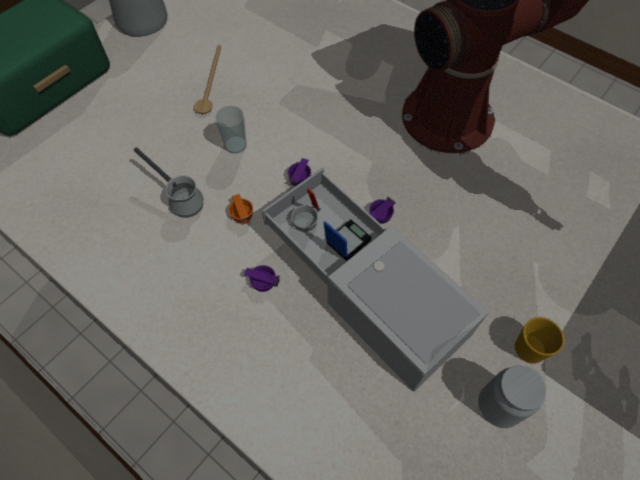

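View pics/t0.png

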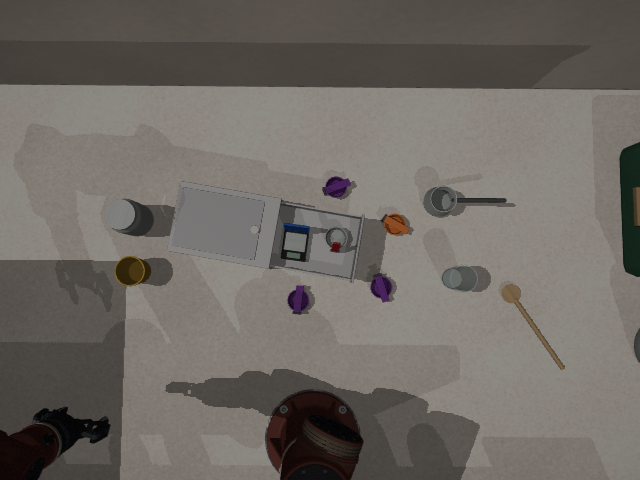

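Scene view: the drawer with the blue lid (335,240), black base (350,238), bowl (303,216) and red handle (313,199). Scoop candidates are the steel bowl with red handle in the drawer (top 337,237), the orange one (396,225) and purple ones (337,187), (381,288), (298,300). I choose the steel/red one inside the drawer.

Run:
```python
from h import *
a=load('s0');b=load('t0')
for n,d in(('s',a),('t',b)):
    im=d['pixels'];hsv=cv2.cvtColor(im,cv2.COLOR_RGB2HSV)
    for c,m in(('blue',cv2.inRange(hsv,(105,120,40),(125,255,255))),('red',cv2.inRange(hsv,(0,170,60),(4,255,255))|cv2.inRange(hsv,(174,170,60),(180,255,255)))):
        m[:, :240]=0;m[:150]=0;m[300:]=0;m[:,400:]=0
        k,l,st,ce=cv2.connectedComponentsWithStats(m)
        for i in range(1,k):
            if st[i,4]>8:
                q=cv2.boxPoints(cv2.minAreaRect(np.argwhere(l==i)[:,::-1].astype(np.float32)))
                print(n,c,st[i],ce[i].round(1),q.round(1).tolist())
# organiser/drawer from top
for nm,u,v,z in(('bowl',337,237,.098),('dr corner',363,215,.118),('dr corner2',353,279,.118),('org roof edge',281,198,.132),('roof2',270,268,.132),('back',181,182,.132),('back2',169,251,.132)):print(nm,onz(b,u,v,z).round(3))
c1=cv2.resize(a['pixels'][150:290,240:420],None,fx=4.2,fy=4.2,interpolation=2)
c2=cv2.resize(b['pixels'][190:300,260:380],None,fx=5,fy=5,interpolation=2)
cv2.imwrite('pics/c2.png',c2[:,:,::-1])
cv2.imwrite('pics/c1.png',c1[:,:,::-1])
```

```text
s blue [324 222  24  35 369] [335.8 239. ] [[317.0, 229.0], [326.0, 220.0], [354.0, 248.0], [345.0, 257.0]]
s red [308 189   7  10  18] [310.8 192.8] [[307.0, 189.8000030517578], [308.3999938964844, 188.60000610351562], [315.3999938964844, 196.8000030517578], [314.0, 198.0]]
t blue [284 223  25  10 179] [296.1 227.6] [[283.1000061035156, 229.60000610351562], [284.1000061035156, 222.5], [308.79998779296875, 225.8000030517578], [307.8999938964844, 232.89999389648438]]
t red [331 243   9   9  61] [335.4 246.6] [[330.79998779296875, 249.6999969482422], [332.8999938964844, 241.5], [339.8999938964844, 243.1999969482422], [337.8999938964844, 251.5]]
bowl [ 0.536 -0.058  0.098]
dr corner [ 0.591 -0.123  0.118]
dr corner2 [ 0.428 -0.098  0.118]
org roof edge [0.631 0.086 0.132]
roof2 [0.454 0.111 0.132]
back [0.67  0.339 0.132]
back2 [0.495 0.365 0.132]
```

View pics/c1.png

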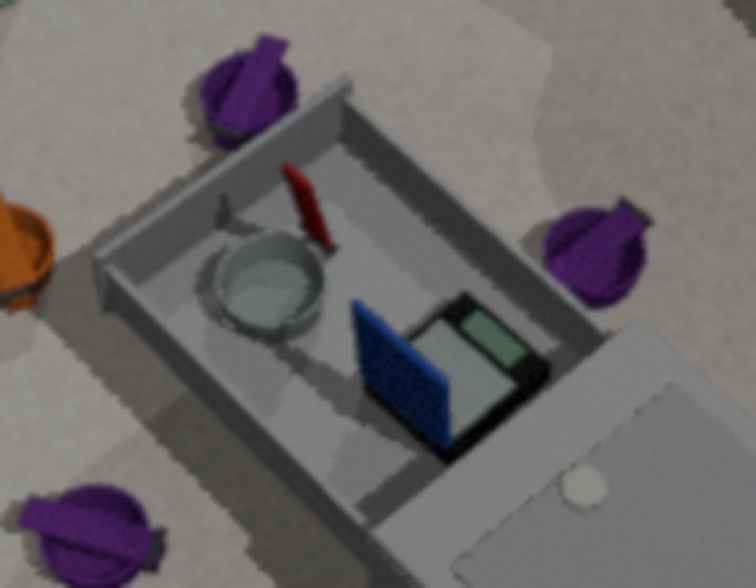

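View pics/c2.png

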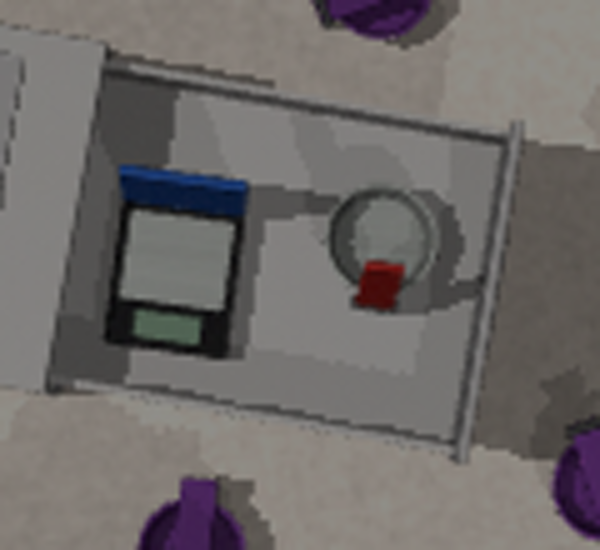

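c1/c2 confirm the choice: red handle upright at c1 (305,205) on the steel bowl's hinge c1 (332,247), blue lid tip c1 (401,343), lid hinge c1 (407,411).

Run:
```python
from h import *
a=load('s0');b=load('t0')
f=lambda p:(a,p[0]/4.2+240,p[1]/4.2+150)
g=lambda p:(b,p[0]/5+260,p[1]/5+190)
for n,p,q in(('shinge',(332,247),(378,303)),('stip',(288,166),(384,263)),('lhinge',(407,411),(184,212)),('ltip',(401,343),(184,173)),('ltipA',(355,303),(247,182)),('ltipB',(447,383),(122,166)),('bowlrim',(270,283),(382,240)),('front1',(347,82),(463,458)),('front2',(98,255),(518,124)),('roofL',(620,335),(52,388))):print(n,*tri(f(p),g(q)))
```

```text
shinge [ 0.4974 -0.0496  0.0915] [0.0065, 0.0065]
stip [ 0.516  -0.0532  0.1804] [0.0002, 0.0002]
lhinge [0.5472 0.0466 0.0896] [0.001, 0.001]
ltip [0.5583 0.0467 0.1714] [0.0029, 0.0029]
ltipA [0.5542 0.0157 0.1709] [0.0027, 0.0027]
ltipB [0.5616 0.0768 0.1709] [0.0028, 0.0028]
bowlrim [ 0.5329 -0.0559  0.092 ] [0.0013, 0.0013]
front1 [ 0.4207 -0.0952  0.1175] [0.0018, 0.0018]
front2 [ 0.5897 -0.1226  0.1225] [0.002, 0.002]
roofL [0.4555 0.1116 0.1133] [0.0002, 0.0002]
```

Estimates are consistent with the given heights: lid tip z 0.171, scoop tip 0.180, hinges about 0.09, panel top 0.12. I'm setting out to behind the lid with the fingers shut.

```bash
python3 -m crank '[{"dx":-0.048,"dy":-0.0287},{"dx":-0.048,"dy":-0.0287},{"dx":-0.048,"dy":-0.0287},{"dx":-0.048,"dy":-0.0287},{"dx":-0.048,"dy":-0.0287}]' 0 30
```

```text
validation failed for argument at $[0]...
```

```bash
python3 -m crank '[{"dx":-0.048,"dy":-0.0287},{"dx":-0.048,"dy":-0.0287},{"dx":-0.048,"dy":-0.0287},{"dx":-0.048,"dy":-0.0287},{"wz":-4}]'
```

```text
validation failed for argument at $[0]...
```

Run:
```python
from h import *
d=grab('wrist','w1');s=arm.read_state();print(s['time'],s['position'],s['tcp_rot'],s['force'],s['finger_gap'])
for p in((.547,.0466,.0955),(.558,.0467,.171),(.497,-.05,.1),(.516,-.053,.18)):print(proj(d,p))
```

```text
0.15 [0.11896821 0.5110178  0.24488196] [-3.14062408e+00 -1.14831523e-04  2.91279460e+00] [ 0.47446059 -0.37452465  0.90402862] 0.08567469756987159
[-17. 716.]
[-81. 845.]
[-131.  705.]
[-224.  851.]
```

View pics/w1.png

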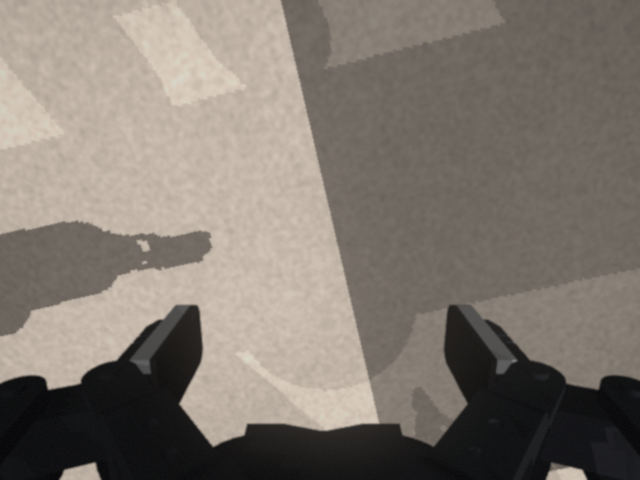

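The moves were refused and the picture shows the arm still at the start. The rows may need all six keys.

```bash
python3 -m crank '[{"dx":-0.048,"dy":-0.0287,"dz":0,"wx":0,"wy":0,"wz":0},{"dx":-0.048,"dy":-0.0287,"dz":0,"wx":0,"wy":0,"wz":0},{"dx":-0.048,"dy":-0.0287,"dz":0,"wx":0,"wy":0,"wz":0},{"dx":-0.048,"dy":-0.0287,"dz":0,"wx":0,"wy":0,"wz":0}]' 0 30
```

```text
time: 0.65
position: [0.281, 0.3546, 0.2453]
tcp_rot: [3.141, 0.0, 2.913]
force: [0.7, 1.4, -0.3]
finger_gap: 0.0117
finger_force: 0.0
```

```bash
python3 -m crank '[{"dx":-0.048,"dy":-0.0287,"dz":0,"wx":0,"wy":0,"wz":0},{"dx":-0.048,"dy":-0.0287,"dz":0,"wx":0,"wy":0,"wz":0},{"dx":-0.048,"dy":-0.0287,"dz":0,"wx":0,"wy":0,"wz":0},{"dx":-0.048,"dy":-0.0287,"dz":0,"wx":0,"wy":0,"wz":0}]'
python3 -m crank '[{"dx":-0.048,"dy":-0.0287,"dz":0,"wx":0,"wy":0,"wz":0},{"dx":-0.048,"dy":-0.0287,"dz":0,"wx":0,"wy":0,"wz":0},{"dx":-0.048,"dy":-0.0287,"dz":0,"wx":0,"wy":0,"wz":0},{"dx":-0.048,"dy":-0.0287,"dz":0,"wx":0,"wy":0,"wz":0},{"dx":0,"dy":0,"dz":0,"wx":0,"wy":0,"wz":-4}]'
```

```text
time: 1.15
position: [0.4421, 0.1991, 0.2453]
tcp_rot: [3.141, -0.0, 2.913]
force: [0.2, -0.4, -0.2]
finger_gap: 0.0003
finger_force: 0.0
time: 1.78
position: [0.604, 0.0422, 0.2441]
tcp_rot: [-3.141, -0.0, 2.98]
force: [-0.4, 1.2, -0.3]
finger_gap: -0.0003
finger_force: 0.0
```

Run:
```python
from h import *
d=grab('wrist','w2');s=arm.read_state();print(s['time'],s['position'],s['tcp_rot'],s['force'],s['finger_gap'])
for p in((.547,.0466,.0955),(.558,.0467,.171),(.497,-.05,.1),(.516,-.053,.18)):print(proj(d,p))
```

```text
1.825 [0.60272921 0.04354686 0.24421061] [-3.14140389e+00 -1.26839866e-03  2.98539421e+00] [0.31161702 0.77606179 0.68370644] 8.776965141947253e-05
[317. 145.]
[318. 175.]
[151.  90.]
[ 84. 120.]
```

View pics/w2.png

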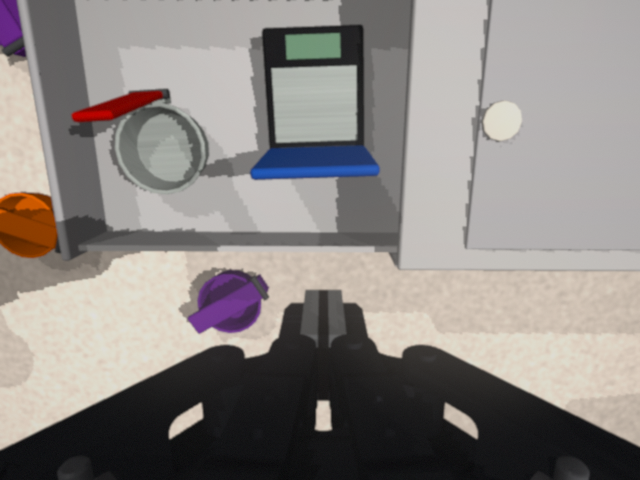

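The wrist view matches: lid hinge at about (315,150), lid tip (315,175), red handle (120,105). The fingers sit behind the lid. Next I go down and fold it.

```bash
python3 -m crank '[{"dx":0,"dy":0,"dz":0.045,"wx":0,"wy":0,"wz":0},{"dx":0,"dy":0,"dz":0.040,"wx":0,"wy":0,"wz":0},{"dx":0.018,"dy":0,"dz":0,"wx":0,"wy":0,"wz":0},{"dx":0.012,"dy":0,"dz":0,"wx":0,"wy":0,"wz":0},{"dx":0.012,"dy":0,"dz":0,"wx":0,"wy":0,"wz":0}]'
python3 -m crank '[{"dx":0.012,"dy":0,"dz":0.001,"wx":0,"wy":0,"wz":0},{"dx":0.012,"dy":0,"dz":0.002,"wx":0,"wy":0,"wz":0},{"dx":0.010,"dy":0,"dz":0.005,"wx":0,"wy":0,"wz":0},{"dx":0.008,"dy":0,"dz":0.006,"wx":0,"wy":0,"wz":0},{"dx":0.006,"dy":0,"dz":0.008,"wx":0,"wy":0,"wz":0}]'
```

```text
time: 2.45
position: [0.5603, 0.0522, 0.1609]
tcp_rot: [3.141, 0.001, 2.983]
force: [0.6, -0.0, 0.6]
finger_gap: -0.0003
finger_force: 0.2
time: 3.08
position: [0.5126, 0.0596, 0.1378]
tcp_rot: [3.142, -0.0, 2.983]
force: [-0.2, -0.0, 1.0]
finger_gap: 0.0002
finger_force: 0.1
```

```bash
python3 -m crank '[{"dx":0.004,"dy":0,"dz":0.008,"wx":0,"wy":0,"wz":0},{"dx":0.002,"dy":0,"dz":0.007,"wx":0,"wy":0,"wz":0},{"dx":0,"dy":0,"dz":0.004,"wx":0,"wy":0,"wz":0},{"dx":0,"dy":0,"dz":0.003,"wx":0,"wy":0,"wz":0},{"dx":0,"dy":0,"dz":0.002,"wx":0,"wy":0,"wz":0}]'
```

```text
time: 3.7
position: [0.5073, 0.0604, 0.1142]
tcp_rot: [3.142, 0.0, 2.983]
force: [0.4, -0.4, 0.0]
finger_gap: 0.0001
finger_force: 0.1
```

```bash
python3 -m crank '[{"dx":0,"dy":0,"dz":0.0015,"wx":0,"wy":0,"wz":0},{"dx":0,"dy":0,"dz":0,"wx":0,"wy":0,"wz":0}]'; python3 -m crank '[{"dx":0,"dy":0,"dz":0.001,"wx":0,"wy":0,"wz":0},{"dx":0,"dy":0,"dz":0,"wx":0,"wy":0,"wz":0}]'
```

```text
time: 3.95
position: [0.5072, 0.0604, 0.1128]
tcp_rot: [3.142, 0.0, 2.983]
force: [0.1, -0.3, 0.0]
finger_gap: -0.0002
finger_force: 0.0
time: 4.2
position: [0.5073, 0.0605, 0.1124]
tcp_rot: [3.142, 0.001, 2.983]
force: [-2.5, 0.1, 6.1]
finger_gap: -0.0002
finger_force: 3.2
```

The fingertip met the flat lid at z = 0.098 with 6 N, as expected. Now I lift and go to the near side of the scoop handle.

```bash
python3 -m crank '[{"dx":0,"dy":0,"dz":-0.03,"wx":0,"wy":0,"wz":0},{"dx":0,"dy":0,"dz":-0.05,"wx":0,"wy":0,"wz":0},{"dx":0.008,"dy":-0.037,"dz":-0.03,"wx":0,"wy":0,"wz":0},{"dx":0.008,"dy":-0.037,"dz":-0.01,"wx":0,"wy":0,"wz":0},{"dx":0.008,"dy":-0.037,"dz":0,"wx":0,"wy":0,"wz":0}]'
python3 - <<'E'
from h import *
d=grab('wrist','w3');s=arm.read_state();print(s['time'],s['position'],s['tcp_rot'],s['force'])
for p in((.497,-.05,.101),(.516,-.053,.18)):print(proj(d,p))
E
```

```text
time: 4.82
position: [0.4661, -0.0464, 0.233]
tcp_rot: [-3.141, 0.002, 2.983]
force: [0.7, 0.1, -0.3]
finger_gap: 0.0001
finger_force: 0.0
4.875 [ 0.46448824 -0.04935398  0.23241849] [-3.13934923e+00  7.24171480e-04  2.98149497e+00] [ 0.14549849 -2.37877813  0.10623282]
[326. 279.]
[327. 372.]
```

View pics/w3.png

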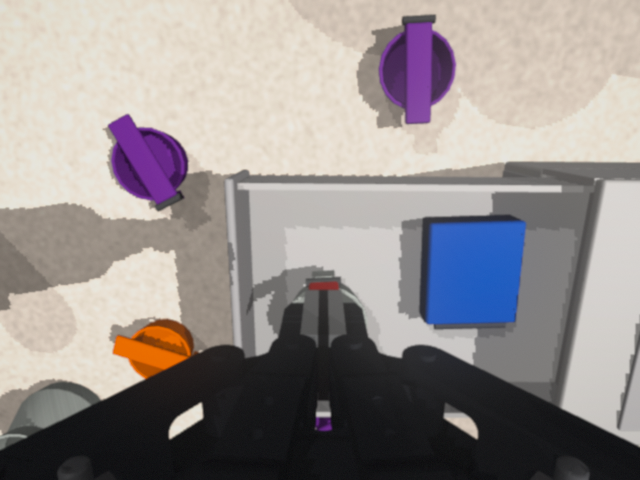

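Lid folded flat (blue, 470,270). The scoop hinge is at (323,278), straight ahead of the fingers and where predicted.

```bash
python3 -m crank '[{"dx":0,"dy":0,"dz":0.043,"wx":0,"wy":0,"wz":0},{"dx":0,"dy":0,"dz":0.030,"wx":0,"wy":0,"wz":0},{"dx":-0.018,"dy":0,"dz":0,"wx":0,"wy":0,"wz":0},{"dx":-0.011,"dy":0,"dz":0,"wx":0,"wy":0,"wz":0},{"dx":-0.011,"dy":0,"dz":0.002,"wx":0,"wy":0,"wz":0}]'
python3 -m crank '[{"dx":-0.008,"dy":0,"dz":0.004,"wx":0,"wy":0,"wz":0},{"dx":-0.008,"dy":0,"dz":0.005,"wx":0,"wy":0,"wz":0},{"dx":-0.006,"dy":0,"dz":0.006,"wx":0,"wy":0,"wz":0},{"dx":-0.005,"dy":0,"dz":0.007,"wx":0,"wy":0,"wz":0},{"dx":-0.003,"dy":0,"dz":0.006,"wx":0,"wy":0,"wz":0}]'
python3 -m crank '[{"dx":-0.001,"dy":0,"dz":0.005,"wx":0,"wy":0,"wz":0},{"dx":0,"dy":0,"dz":0.004,"wx":0,"wy":0,"wz":0},{"dx":0,"dy":0,"dz":0.002,"wx":0,"wy":0,"wz":0},{"dx":0,"dy":0,"dz":0,"wx":0,"wy":0,"wz":0}]'
```

```text
time: 5.5
position: [0.5062, -0.0518, 0.1571]
tcp_rot: [-3.141, 0.001, 2.983]
force: [0.1, 0.2, -0.6]
finger_gap: -0.0002
finger_force: 0.1
time: 6.12
position: [0.5351, -0.0564, 0.1282]
tcp_rot: [3.142, -0.0, 2.983]
force: [-0.6, -0.0, -0.3]
finger_gap: -0.0003
finger_force: 0.1
time: 6.62
position: [0.5359, -0.0566, 0.1179]
tcp_rot: [-3.142, 0.0, 2.983]
force: [-0.3, -0.2, -0.1]
finger_gap: 0.0003
finger_force: 0.0
```

```bash
python3 -m crank '[{"dx":0,"dy":0,"dz":0.001,"wx":0,"wy":0,"wz":0},{"dx":0,"dy":0,"dz":0,"wx":0,"wy":0,"wz":0}]'
```

```text
time: 6.88
position: [0.5361, -0.0566, 0.1174]
tcp_rot: [-3.142, 0.001, 2.983]
force: [-2.3, -0.4, 5.1]
finger_gap: 0.0003
finger_force: 2.9
```

```bash
python3 -m crank '[{"dx":0,"dy":0,"dz":0.0007,"wx":0,"wy":0,"wz":0},{"dx":0,"dy":0,"dz":0,"wx":0,"wy":0,"wz":0}]'
```

```text
time: 7.12
position: [0.5361, -0.0566, 0.1172]
tcp_rot: [-3.141, 0.001, 2.983]
force: [-4.5, 0.3, 12.1]
finger_gap: 0.0001
finger_force: 6.0
```

Contact again at the expected height (0.103), so the handle is flat. I lift, look with the top camera, and go in front of the drawer.

```bash
python3 -m crank '[{"dx":0,"dy":0,"dz":-0.025,"wx":0,"wy":0,"wz":0},{"dx":0,"dy":0,"dz":-0.04,"wx":0,"wy":0,"wz":0},{"dx":0.008,"dy":-0.035,"dz":0,"wx":0,"wy":0,"wz":0},{"dx":0.008,"dy":-0.035,"dz":0,"wx":0,"wy":0,"wz":0},{"dx":0.006,"dy":-0.034,"dz":0,"wx":0,"wy":0,"wz":0}]'
python3 - <<'E'
from h import *
d=grab('wrist','w4');s=arm.read_state();print(s['time'],s['position'])
b=grab('top','t4'); a=grab('scene','s4')
c1=cv2.resize(a['pixels'][150:290,240:420],None,fx=4.2,fy=4.2,interpolation=2)
cv2.imwrite('pics/c4.png',c1[:,:,::-1])
E
```

```text
time: 7.75
position: [0.4974, -0.1567, 0.1814]
tcp_rot: [-3.141, 0.001, 2.983]
force: [0.4, 0.8, 1.2]
finger_gap: -0.0
finger_force: 0.0
7.8 [ 0.49650526 -0.15995843  0.18133596]
```

View pics/c4.png

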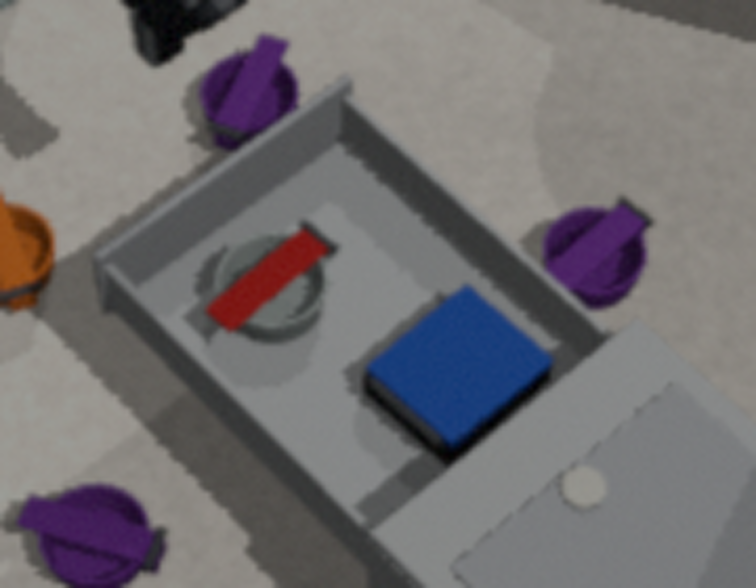

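Both are folded: red handle across the bowl (270,280), lid on the base (460,365). I now go down in front of the panel and approach.

```bash
python3 -m crank '[{"dx":0,"dy":0,"dz":0.04,"wx":0,"wy":0,"wz":0},{"dx":0,"dy":0,"dz":0.033,"wx":0,"wy":0,"wz":0},{"dx":0,"dy":0.008,"dz":0,"wx":0,"wy":0,"wz":0},{"dx":0,"dy":0.008,"dz":0,"wx":0,"wy":0,"wz":0},{"dx":0,"dy":0.004,"dz":0,"wx":0,"wy":0,"wz":0}]'
python3 -m crank '[{"dx":0,"dy":0.004,"dz":0,"wx":0,"wy":0,"wz":0},{"dx":0,"dy":0.004,"dz":0,"wx":0,"wy":0,"wz":0},{"dx":0,"dy":0.004,"dz":0,"wx":0,"wy":0,"wz":0}]'
```

```text
time: 8.52
position: [0.5021, -0.1354, 0.1095]
tcp_rot: [-3.141, 0.002, 2.984]
force: [-0.3, -0.3, -0.6]
finger_gap: 0.0001
finger_force: 0.0
time: 8.9
position: [0.5031, -0.1243, 0.1084]
tcp_rot: [-3.141, 0.0, 2.982]
force: [-0.3, -1.7, 1.4]
finger_gap: -0.0002
finger_force: 0.8
```

```bash
python3 -m crank '[{"dx":0,"dy":0.005,"dz":0,"wx":0,"wy":0,"wz":0},{"dx":0,"dy":0.007,"dz":0,"wx":0,"wy":0,"wz":0},{"dx":0,"dy":0.008,"dz":0,"wx":0,"wy":0,"wz":0},{"dx":0,"dy":0.008,"dz":0,"wx":0,"wy":0,"wz":0},{"dx":0,"dy":0.008,"dz":0,"wx":0,"wy":0,"wz":0}]'
```

```text
time: 9.52
position: [0.5087, -0.088, 0.1081]
tcp_rot: [3.142, 0.0, 2.983]
force: [1.3, -1.7, -0.4]
finger_gap: -0.0004
finger_force: 0.9
```

```bash
python3 -m crank '[{"dx":0,"dy":0.008,"dz":0,"wx":0,"wy":0,"wz":0},{"dx":0,"dy":0.008,"dz":0,"wx":0,"wy":0,"wz":0},{"dx":0,"dy":0.008,"dz":0,"wx":0,"wy":0,"wz":0},{"dx":0,"dy":0.008,"dz":0,"wx":0,"wy":0,"wz":0},{"dx":0,"dy":0.008,"dz":0,"wx":0,"wy":0,"wz":0}]'
```

```text
time: 10.15
position: [0.515, -0.0486, 0.1081]
tcp_rot: [3.142, -0.0, 2.983]
force: [0.1, -2.4, -0.0]
finger_gap: 0.0001
finger_force: 0.9
```

```bash
python3 -m crank '[{"dx":0,"dy":0.008,"dz":0,"wx":0,"wy":0,"wz":0},{"dx":0,"dy":0.008,"dz":0,"wx":0,"wy":0,"wz":0},{"dx":0,"dy":0.008,"dz":0,"wx":0,"wy":0,"wz":0},{"dx":0,"dy":0.008,"dz":0,"wx":0,"wy":0,"wz":0},{"dx":0,"dy":0.008,"dz":0,"wx":0,"wy":0,"wz":0}]'
```

```text
time: 10.78
position: [0.5213, -0.0092, 0.1081]
tcp_rot: [-3.142, -0.0, 2.983]
force: [1.8, -1.9, 0.7]
finger_gap: 0.0001
finger_force: 0.9
```

```bash
python3 -m crank '[{"dx":0,"dy":0.008,"dz":0,"wx":0,"wy":0,"wz":0},{"dx":0,"dy":0.008,"dz":0,"wx":0,"wy":0,"wz":0},{"dx":0,"dy":0.008,"dz":0,"wx":0,"wy":0,"wz":0},{"dx":0,"dy":0.008,"dz":0,"wx":0,"wy":0,"wz":0},{"dx":0,"dy":0.008,"dz":0,"wx":0,"wy":0,"wz":0}]'
```

```text
time: 11.4
position: [0.5276, 0.0304, 0.1081]
tcp_rot: [-3.142, 0.0, 2.983]
force: [0.6, -2.2, -0.3]
finger_gap: 0.0003
finger_force: 0.9
```

```bash
python3 -m crank '[{"dx":0,"dy":0.008,"dz":0,"wx":0,"wy":0,"wz":0},{"dx":0,"dy":0.008,"dz":0,"wx":0,"wy":0,"wz":0},{"dx":0,"dy":0.008,"dz":0,"wx":0,"wy":0,"wz":0},{"dx":0,"dy":0.007,"dz":0,"wx":0,"wy":0,"wz":0},{"dx":0,"dy":0.005,"dz":0,"wx":0,"wy":0,"wz":0}]'
python3 - <<'E'
from h import *
d=grab('top','t5');cv2.imwrite('pics/c5.png',cv2.resize(d['pixels'][160:320,100:420],None,fx=2.4,fy=2.4)[:,:,::-1])
E
```

```text
time: 12.02
position: [0.5332, 0.0658, 0.1081]
tcp_rot: [-3.142, -0.0, 2.983]
force: [1.4, -2.7, 0.3]
finger_gap: 0.0003
finger_force: 0.8
```

View pics/c5.png

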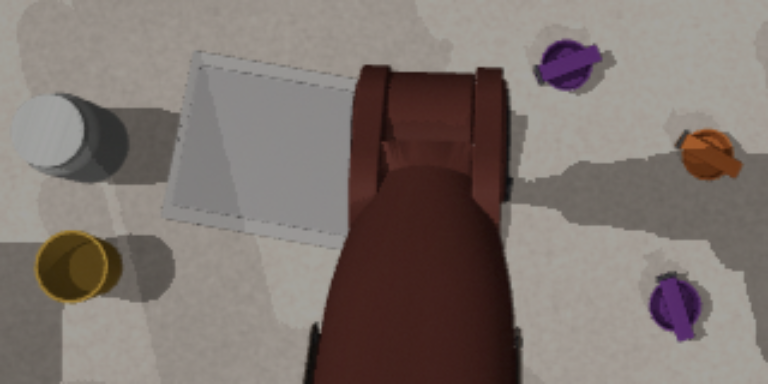

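Cup (75,265) and canister (50,130) are undisturbed, and the arm covers the drawer. About 25 mm remain, so I push slowly until the force rises.

```bash
python3 -m crank '[{"dx":0,"dy":0.004,"dz":0,"wx":0,"wy":0,"wz":0},{"dx":0,"dy":0.004,"dz":0,"wx":0,"wy":0,"wz":0},{"dx":0,"dy":0.004,"dz":0,"wx":0,"wy":0,"wz":0},{"dx":0,"dy":0.004,"dz":0,"wx":0,"wy":0,"wz":0}]'
```

```text
time: 12.58
position: [0.5357, 0.0814, 0.108]
tcp_rot: [-3.142, -0.0, 2.983]
force: [0.1, -1.1, -0.8]
finger_gap: -0.0
finger_force: 0.8
```

```bash
python3 -m crank '[{"dx":0,"dy":0.002,"dz":0,"wx":0,"wy":0,"wz":0},{"dx":0,"dy":0.002,"dz":0,"wx":0,"wy":0,"wz":0}]'
```

```text
time: 12.82
position: [0.5362, 0.0847, 0.108]
tcp_rot: [-3.14, -0.0, 2.982]
force: [-0.3, -8.9, 1.4]
finger_gap: 0.0001
finger_force: 5.0
```

```bash
python3 -m crank '[{"dx":0,"dy":0.002,"dz":0,"wx":0,"wy":0,"wz":0},{"dx":0,"dy":0.0015,"dz":0,"wx":0,"wy":0,"wz":0}]'
```

```text
time: 13.08
position: [0.5362, 0.085, 0.1081]
tcp_rot: [-3.133, -0.0, 2.98]
force: [-3.9, -24.9, 5.5]
finger_gap: 0.0002
finger_force: 12.7
```

It stopped firmly at the end of travel. I back off, rise and check.

```bash
python3 -m crank '[{"dx":0,"dy":-0.012,"dz":0,"wx":0,"wy":0,"wz":0},{"dx":0,"dy":-0.05,"dz":0,"wx":0,"wy":0,"wz":0},{"dx":0,"dy":-0.05,"dz":-0.02,"wx":0,"wy":0,"wz":0},{"dx":0,"dy":-0.05,"dz":-0.04,"wx":0,"wy":0,"wz":0},{"dx":0,"dy":-0.05,"dz":-0.04,"wx":0,"wy":0,"wz":0}]'
python3 -m crank '[{"dx":0.04,"dy":0,"dz":-0.04,"wx":0,"wy":0,"wz":0},{"dx":0.04,"dy":0,"dz":-0.02,"wx":0,"wy":0,"wz":0},{"dx":0,"dy":0,"dz":0,"wx":0,"wy":0,"wz":0}]'
python3 - <<'E'
from h import *
a=grab('scene','s6')
c=cv2.resize(a['pixels'][190:400,240:500],None,fx=2.8,fy=2.8,interpolation=2)
cv2.imwrite('pics/c6.png',c[:,:,::-1])
E
```

```text
time: 13.7
position: [0.5034, -0.1197, 0.2073]
tcp_rot: [3.141, 0.0, 2.983]
force: [1.1, 0.1, -0.8]
finger_gap: -0.0002
finger_force: 0.0
time: 14.08
position: [0.4238, -0.1055, 0.268]
tcp_rot: [3.142, 0.003, 2.982]
force: [0.6, -0.1, -0.6]
finger_gap: 0.0002
finger_force: 0.0
```

View pics/c6.png

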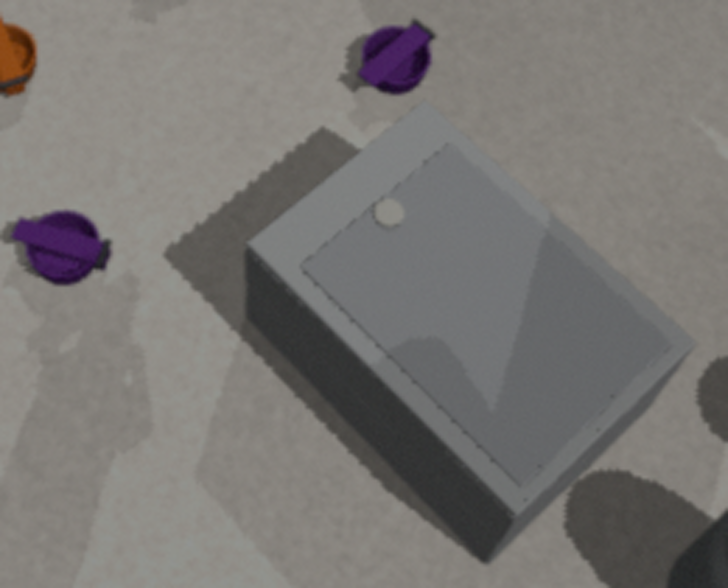

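The front is flush with the roof edge, (250,243) to (425,105), so the drawer is fully shut. The push force stayed at about 2 N until the stop.

```bash
python3 -c "
from bench import arm
print(arm.hand_in())"
```

```text
the job is handed in; nothing more can be done
None
```

I folded the scale lid and the scoop handle flat, slid the drawer gently until it was fully shut, and handed the job in at about 14 s. I aimed no move at the cup, tumbler, cezve or canister: the cup and canister looked undisturbed in a later picture, and I took no later look at the tumbler or cezve.

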